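# Roll-test scroll rollers on a marble slab

## Robot

A 6-joint arm with a two-finger parallel gripper is mounted at the origin on the work surface. World frame = base frame: x ahead of the robot, y to its left, z up, the work surface at z = 0. Lengths are in m, angles in degrees, forces in N, time in s.
With the tool pointing down it reaches from about 0.375 to 0.9 m from the base axis. Payload 3.1 kg.
Tool frame: the origin (TCP) lies at the very end of the fingers, on their centre line; the grasp point (between the pads) lies 19 mm behind it; z points along the fingers, y is the line along which they close (so a half turn about z gives the same grasp; the last joint's range is limited). The gripper opens to 87 mm and grips with 3 to 60 N. Pads are 19 mm wide; open, the fingers measure 117 mm over their backs; the gripper's body (75 mm by 190 mm) begins 51 mm behind the grasp point.
Start: joints at [58.069, 30.224, 82.088, -0, 67.689, -10.227], TCP at [0.231, 0.581, 0.223] pointing down, gripper open.
Joint ranges: [-176.69, 176.69], [-43.24, 126.21], [12.49, 139.97], [-82, 262], [0, 151.66], [-163.58, 163.58]. Speed limits (degrees/s): [159.86, 159.86, 180, 180, 180, 180].

## Interface

Orientations are given as a 3x3 rotation matrix whose columns are the frame's x, y, z axes.
In Python, from rig import * gives the robot as it stands.
- The arm moves only by the tool jog_arm, never from a script. Its arguments are lists of equal length, an entry for each row: "delta_pos": the shift along the world's x, y, z in cm, a list of three; "turn": the turn about the world's z in degrees; "grip": the closure, from 0 (fully open) to 1 (shut). In form: {"delta_pos": [[x, y, z], ...], "turn": [turn, ...], "grip": [grip, ...]}. A call has 1 to 12 rows; each row is the pose to reach, as a shift and turn from the pose commanded when the call began; what a row does not reach only later rows make up. A row lasts 1/8 s, in which the tool goes at most 62.5 mm and 10.7 degrees, less where a joint would pass 70% of its speed; a pose out of reach is approached as far as the arm can. A call with a gripper value outside its range is refused whole. The fingers move at their own pace and stop on an object; the grip force is fixed at half the most. Time passes only in rows, so rows that repeat a pose let the fingers close. It gives the time, the measured TCP pose, the force, the opening and the grip force at its end, in the units of the state.
- read_state(): the state, without advancing time (a new reading comes with each control period).
- capture(name): name is "side" or "top" or "wrist"; returns a dict with "color" (480x640x3 uint8, blue, green, red), "fovy" (degrees; the focal length in pixels is half the picture's height over the tangent of half this angle, whatever the lens; pixels are square), "cx", "cy" (the principal point, pixels), "camera_from_world" (4x4, takes a point from world to camera coordinates). Camera axes: x right, y up, looking along -z (the intrinsics and any distortion apply to the point x, -y, -z); pixel columns grow to the right and rows downward; lengths in m; the calibration is good to about 2 mm. A picture is of the moment at which its call begins. There is no depth.
- hand_in(): hands the job in; it is judged then, once.
The state is a dict: "time_s": time; "joint_positions": joint angles; "qvel": joint speeds; "tau": joint torques, N m; "position": TCP position; "tcp_rot": TCP orientation; "force": force on the tool from outside, world axes, zero at the start; "moment": the same for the moment, N m; "opening": opening from 0.0 (shut) to 1.0 (fully open); "grasp_force": force on a finger pad.
Only numpy, scipy, OpenCV 4.12 (cv2) and the standard library are available. Lean on these libraries where they do the work, as an engineer would, in place of code of your own. Each camera call takes 0.05 s, during which the arm holds its last target. There are 200 camera calls.

## Task

Two wooden scroll rollers lie on the marble slab for the roll test. First take the bowed one, which would wobble and lift, off the slab and lay it flat in the wooden reject tray; then roll the straight one along the slab, without lifting it, until it rests against the wooden stop strip at the slab's end. Let both rollers go and leave them at rest.

Things in the scene. Friction and masses are not known exactly. Their poses are not given: they have to be found in the camera images.
- slab: Flat, level slab of pale marble, 300 x 220 x 20 mm, fixed to the table. Origin: centre of its underside, so its top is 20 mm above the origin; x is the 300 mm rolling direction, y the 220 mm width. A dark wooden stop strip lies across the full width at its +x end (the end further from the robot): 15 mm thick, 18 mm high above the slab's top, its face towards the rollers at x = +130 mm.
- tray: Reject tray: open box of dark wood, 230 mm (its x) x 150 mm (its y), 30 mm high outside, walls and floor 6 mm thick, fixed to the table to the left or right of the slab. Origin: centre of its underside, z up.
- roller_straight: Straight round dowel of pale wood, diameter 26 mm, length 160 mm, about 60 g, lying across the slab; it rolls freely when pushed from the side. Origin: its centre, on its axis (13 mm above the slab's top); y runs along the dowel; x and z turn as it rolls.
- roller_bowed: Round dowel of the same pale wood, diameter 26 mm, length 160 mm, about 60 g, but bent like a shallow banana: its ends lie about 18 mm to -x of its middle, all in one plane that lies flat on the slab. Origin: on its centre line at mid length (13 mm above the slab's top); y runs along the dowel there, x points to the bulging side, z up. It lies across the slab, roughly parallel to the straight dowel and about 60 to 90 mm (middle to middle) in front of or behind it.
Not all that is in view belongs to the job. Leave any yellow look-alike of the roller_bowed alone. Leave any turquoise look-alike of the roller_straight alone.

How it is judged:
By the outcome, as a careful person would: the job done as asked, in the order asked, and still so for the second after the job is handed in, with the robot touching nothing.
It also fails if it takes over 56 s, if anything falls off the work surface, if the arm or the gripper's body presses on something with over 40 N, if the wrist force passes 120 N, or if a joint passes its speed limit or range.

## Working session

There is one attempt and no reset: what is moved stays moved. The work goes in short steps, Python scripts to look and compute and a tool call to move; the robot and the scene stay as the last step left them, time stands still between calls to the robot, and variables do not carry over. Pictures are saved under pics/ and viewed, at most 10 in all, crops included, and the job is handed in when it is done.

Besides the shell and the picture viewer there is one more tool, called as name([rows], argument=value, ...), one row to a line, values as JSON. jog_arm: Moves the arm, as the interface text tells. Its arguments: {"type":"object","properties":{"delta_pos":{"type":"array"},"turn":{"type":"array"},"grip":{"type":"array"}},"required":["delta_pos","turn","grip"]}

```bash
mkdir -p pics
cat > h.py <<'E'
from rig import *
import numpy as np, cv2
def K(c):
    h=c["color"].shape[0]; f=h/2/np.tan(np.radians(c["fovy"])/2); return f
def ray(c,u,v,z):
    f=K(c);M=np.array(c["camera_from_world"]);R=M[:3,:3];t=M[:3,3]
    d=R.T@np.array([(u-c["cx"])/f,-(v-c["cy"])/f,-1]);o=-R.T@t
    return o+d*(z-o[2])/d[2]
E
python3 - <<'E'
from h import *
for n in ("top","side"):
    c=capture(n);cv2.imwrite(f"pics/{n}0.png",c["color"]);print(n,[k for k in c],c["fovy"],c["cx"],c["cy"],np.round(c["camera_from_world"],3).tolist(),{k:c[k] for k in c if k not in("color","fovy","cx","cy","camera_from_world")})
s=read_state();print(s["time_s"],s["position"],s["tcp_rot"],s["force"],s["opening"])
E
```

```text
top ['color', 'fovy', 'cx', 'cy', 'camera_from_world'] 47.08934953292635 308.0892564882744 229.872249799617 [[-0.011, -1.0, 0.023, 0.008], [0.995, -0.009, 0.098, -0.432], [-0.098, 0.024, 0.995, -1.03], [0.0, 0.0, 0.0, 1.0]] {}
side ['color', 'fovy', 'cx', 'cy', 'camera_from_world'] 46.65001793892225 322.98577683758236 243.84352098348322 [[0.722, -0.692, 0.017, -0.309], [0.489, 0.527, 0.695, -0.26], [-0.49, -0.493, 0.719, -0.965], [0.0, 0.0, 0.0, 1.0]] {}
0.1 [0.23075366 0.58013167 0.22168366] [[-9.29107388e-01  3.69808562e-01 -1.04334820e-03]
 [ 3.69809861e-01  9.29105982e-01 -1.65564986e-03]
 [ 3.57107555e-04 -1.92411697e-03 -9.99998085e-01]] [ 0.52340447 -0.31206899  0.76408871] 1.0044349045835597
```

View pics/top0.png

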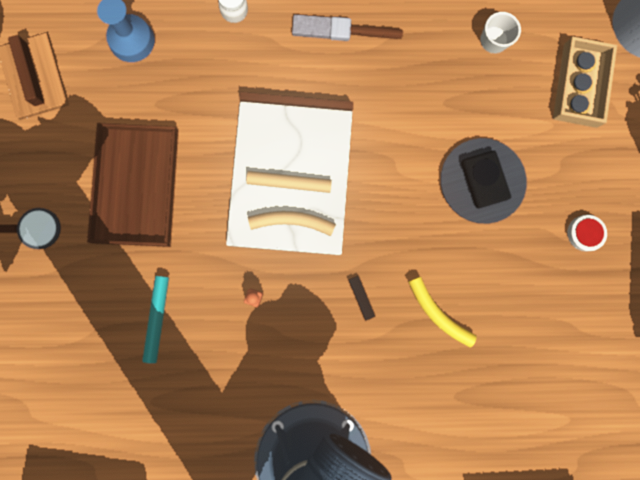

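View pics/side0.png

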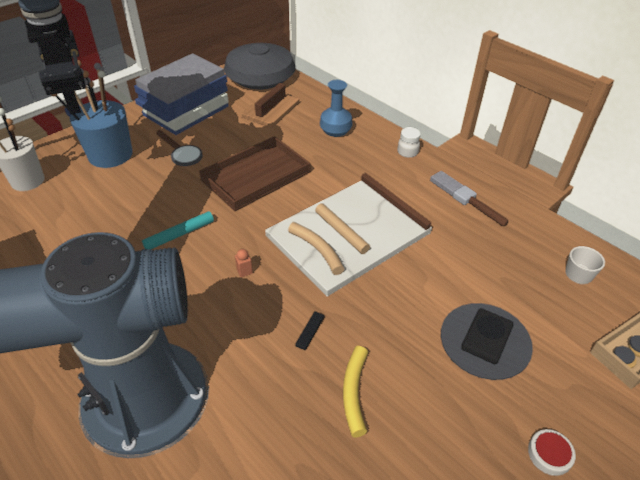

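The top view shows the bowed roller at about (291,220), bulge towards +x (up). The straight one is at (288,181), the stop at about (295,98) and the tray at (133,184). The yellow and turquoise look-alikes lie off the slab. The side view agrees.

```bash
cat >> h.py <<'E'
def rollers(c,box):
    x0,y0,x1,y1=box;h=cv2.cvtColor(c["color"],cv2.COLOR_BGR2HSV)[y0:y1,x0:x1]
    m=((h[...,1]>60)&(h[...,2]>90)).astype(np.uint8)
    m=cv2.morphologyEx(m,cv2.MORPH_OPEN,np.ones((3,3),np.uint8))
    cs,_=cv2.findContours(m,cv2.RETR_EXTERNAL,cv2.CHAIN_APPROX_NONE)
    return [k.reshape(-1,2)+[x0,y0] for k in cs if cv2.contourArea(k)>500]
E
python3 - <<'E'
from h import *
c=capture("top")
for k in rollers(c,(238,120,342,242)):
    P=np.array([ray(c,u,v,.033)[:2] for u,v in k])
    r=cv2.minAreaRect((P*1000).astype(np.float32));b=cv2.boxPoints(r)
    print("rect mm",np.round(r[0]),np.round(r[1]),round(r[2],1),"minmax",P.min(0).round(3),P.max(0).round(3))
    ys=np.linspace(P[:,1].min()+.01,P[:,1].max()-.01,7)
    for y in ys:
        q=P[abs(P[:,1]-y)<.004]; print("  y",y.round(3),"x",q[:,0].min().round(3),q[:,0].max().round(3))
for n,(u,v),z in [("slab TL",(240,102),.02),("TR",(352,108),.02),("BR",(342,254),.02),("BL",(227,245),.02),("stop L top far",(241,88),.038),("stopR far",(353,98),.038),
 ("tray TL",(98,124),.03),("TR",(176,122),.03),("BR",(170,244),.03),("BL",(89,243),.03)]:
    print(n,ray(c,u,v,z).round(3)[:2])
E
```

```text
rect mm [448.  36.] [163.  38.] 85.0 minmax [ 0.423 -0.045] [0.467 0.117]
  y -0.035 x 0.423 0.449
  y -0.012 x 0.43 0.457
  y 0.012 x 0.438 0.463
  y 0.036 x 0.442 0.467
  y 0.06 x 0.444 0.467
  y 0.083 x 0.441 0.464
  y 0.107 x 0.435 0.46
rect mm [524.  41.] [161.  25.] 83.5 minmax [ 0.503 -0.039] [0.544 0.121]
  y -0.029 x 0.503 0.528
  y -0.006 x 0.507 0.53
  y 0.018 x 0.509 0.534
  y 0.041 x 0.511 0.536
  y 0.064 x 0.515 0.538
  y 0.087 x 0.517 0.542
  y 0.111 x 0.519 0.544
slab TL [0.684 0.134]
TR [ 0.671 -0.085]
BR [ 0.385 -0.061]
BL [0.405 0.158]
stop L top far [0.705 0.13 ]
stopR far [ 0.685 -0.085]
tray TL [0.638 0.403]
TR [0.641 0.255]
BR [0.407 0.263]
BL [0.41  0.414]
```

jog_arm([
  [3, -6, 0],
  [6, -12, 0],
  [9, -18, -2],
  [11, -24, -3],
  [13, -30, -4],
  [15, -36, -5],
  [18, -42, -6],
  [20, -47, -7],
  [21.5, -51, -8],
  [22.4, -54.2, -9],
  [22.4, -54.2, -10],
  [22.4, -54.2, -10],
], turn=[-8, -16, -24, -32, -40, -48, -56, -64, -70, -73, -73, -73], grip=[0.43, 0.43, 0.43, 0.43, 0.43, 0.43, 0.43, 0.43, 0.43, 0.43, 0.43, 0.43])

```text
time_s: 1.65
position: [0.4537, 0.0393, 0.1218]
tcp_rot: [[0.082, 0.997, -0.003], [0.997, -0.082, 0.001], [0.001, -0.003, -1.0]]
force: [0.1, 0.2, 0.4]
opening: 0.569
grasp_force: 0.0
```

Run:
```python
from h import *
c=capture("wrist");cv2.imwrite("pics/w1.png",c["color"])
s=read_state();print(s["time_s"],s["position"],s["tcp_rot"].round(3),s["force"],s["opening"])
def proj(c,p):
    f=K(c);q=np.array(c["camera_from_world"])@[*p,1];return (c["cx"]+f*q[0]/-q[2],c["cy"]-f*q[1]/-q[2])
for p in [(.455,.038,.033),(.436,-.035,.033),(.4475,.107,.033),(.524,.041,.033)]:print(p,proj(c,p))
```

```text
1.7 [0.45389987 0.03975426 0.12217852] [[ 0.081  0.997 -0.002]
 [ 0.997 -0.081  0.001]
 [ 0.    -0.002 -1.   ]] [-0.00210409 -0.03858475 -0.22923637] 0.5729127547037463
(0.455, 0.038, 0.033) (np.float64(321.9604327517363), np.float64(243.59818119344146))
(0.436, -0.035, 0.033) (np.float64(302.05257243674185), np.float64(353.77547615957957))
(0.4475, 0.107, 0.033) (np.float64(298.9735521831415), np.float64(128.13155911708282))
(0.524, 0.041, 0.033) (np.float64(435.4610654254644), np.float64(229.8091722072918))
```

View pics/w1.png

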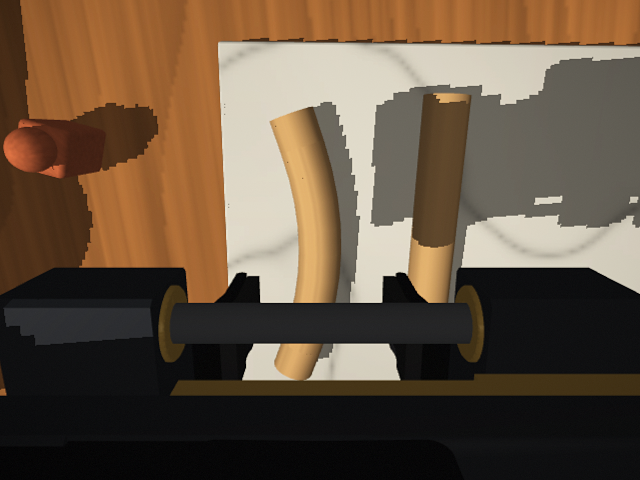

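The wrist view shows the bowed roller's middle at about (321,244). That matches the prediction, and it sits centred between the fingers at columns 250 and 395. I'll descend, grip and lift a little.

jog_arm([
  [0.1, 0, -3],
  [0.1, 0, -6],
  [0.1, 0, -8],
  [0.1, 0, -9],
  [0.1, 0, -9.7],
  [0.1, 0, -9.7],
  [0.1, 0, -9.7],
  [0.1, 0, -9.7],
  [0.1, 0, -9.7],
  [0.1, 0, -9.7],
  [0.1, 0, -9.7],
], turn=[0, 0, 0, 0, 0, 0, 0, 0, 0, 0, 0], grip=[0.43, 0.43, 0.43, 0.43, 0.43, 0.43, 0.8, 0.8, 0.8, 0.8, 0.8])

```text
time_s: 3.08
position: [0.456, 0.0386, 0.0258]
tcp_rot: [[0.082, 0.997, 0.0], [0.997, -0.082, -0.0], [-0.0, 0.0, -1.0]]
force: [-1.3, 0.1, 4.9]
opening: 0.294
grasp_force: 29.9
```

jog_arm([
  [0, 0, 1],
  [0, 0, 3],
  [0, 0, 6],
  [0, 0, 9],
  [0, 0, 10],
  [0, 0, 10],
], turn=[0, 0, 0, 0, 0, 0], grip=[0.8, 0.8, 0.8, 0.8, 0.8, 0.8])

```text
time_s: 3.82
position: [0.4564, 0.0386, 0.126]
tcp_rot: [[0.082, 0.997, 0.002], [0.997, -0.082, -0.0], [-0.0, 0.002, -1.0]]
force: [1.0, 0.8, -0.9]
opening: 0.289
grasp_force: 29.9
```

jog_arm([
  [0.5, 2.5, 0],
  [1.2, 5.5, 0],
  [2, 9, 0],
  [2.8, 12.5, 0],
  [3.6, 16, 0],
  [4.4, 19.5, 0],
  [5.2, 23, 0],
  [6, 26, 0],
  [6.4, 28.5, 0],
  [6.8, 30.2, 0],
  [6.8, 30.2, 0],
  [6.8, 30.2, 0],
], turn=[8, 17, 26, 35, 44, 53, 62, 71, 80, 88, 92, 92], grip=[0.8, 0.8, 0.8, 0.8, 0.8, 0.8, 0.8, 0.8, 0.8, 0.8, 0.8, 0.8])

```text
time_s: 5.32
position: [0.523, 0.3404, 0.1235]
tcp_rot: [[-0.999, 0.048, -0.003], [0.048, 0.999, -0.001], [0.003, -0.002, -1.0]]
force: [-0.3, 0.1, -0.8]
opening: 0.291
grasp_force: 29.9
```

Run:
```python
from h import *
c=capture("top");s=read_state();print(s["position"],s["tcp_rot"].round(3)[:,1],s["opening"],s["grasp_force"])
w=capture("wrist");cv2.imwrite("pics/m2.png",np.hstack([cv2.resize(c["color"][80:280,60:260],(320,320)),cv2.resize(w["color"],(427,320))]))
```

```text
[0.52313402 0.34027298 0.12382275] [ 0.048  0.999 -0.001] 0.29394145497979013 29.9456604430452
```

View pics/m2.png

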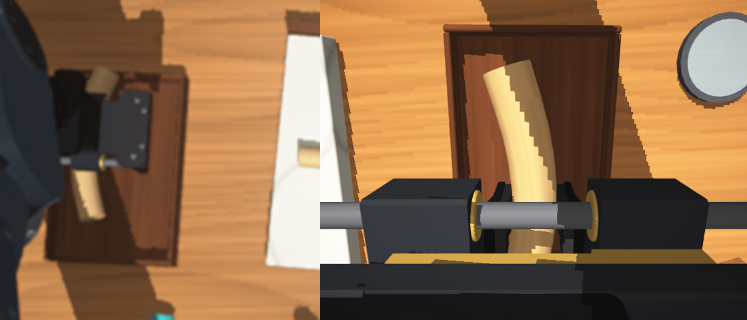

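The roller is held over the tray and centred, well clear of the walls on both sides. I'll lower and release.

jog_arm([
  [0, 0, -3],
  [0, 0, -6],
  [0, 0, -9],
  [0, 0, -10.3],
  [0, 0, -10.8],
  [0, 0, -11],
  [0, 0, -11],
  [0, 0, -11],
  [0, 0, -11],
  [0, 0, -11],
  [0, 0, -11],
], turn=[0, 0, 0, 0, 0, 0, 0, 0, 0, 0, 0], grip=[0.8, 0.8, 0.8, 0.8, 0.8, 0.8, 0.8, 0.65, 0.55, 0.5, 0.5])

```text
time_s: 6.8
position: [0.5241, 0.3407, 0.0157]
tcp_rot: [[-0.999, 0.047, 0.0], [0.047, 0.999, 0.0], [-0.0, 0.0, -1.0]]
force: [-0.2, -0.0, -0.2]
opening: 0.487
grasp_force: 0.0
```

jog_arm([
  [0, 0, 1],
  [0, 0, 4],
  [0, 0, 8],
  [-0.6, -3, 11],
  [-1.4, -7, 11],
  [-2.3, -12, 11],
  [-3.3, -17, 11],
  [-4.3, -22, 11],
  [-5.1, -26, 11],
  [-5.7, -28.7, 11],
  [-5.9, -29.5, 11],
  [-5.9, -29.5, 11],
], turn=[0, 0, 0, 0, 0, 0, -1, -2, -2, -2, -2, -2], grip=[0.5, 0.5, 0.5, 0.5, 0.4, 0.3, 0.2, 0.1, 0, 0, 0, 0])

```text
time_s: 8.3
position: [0.4654, 0.0457, 0.126]
tcp_rot: [[-0.997, 0.083, 0.001], [0.083, 0.997, 0.0], [-0.001, 0.0, -1.0]]
force: [0.2, 1.2, 1.0]
opening: 0.997
grasp_force: 0.0
```

Run:
```python
from h import *
c=capture("top");s=read_state();print(s["position"],s["tcp_rot"].round(3)[:,1],s["opening"])
w=capture("wrist");cv2.imwrite("pics/m3.png",np.hstack([cv2.resize(c["color"][80:280,80:380],(480,320)),cv2.resize(w["color"],(320,240))[:, :].copy() if 0 else cv2.copyMakeBorder(cv2.resize(w["color"],(320,240)),0,80,0,0,cv2.BORDER_CONSTANT)]))
```

```text
[0.4654395  0.04617264 0.12585105] [0.082 0.997 0.   ] 1.0014065626812563
```

View pics/m3.png

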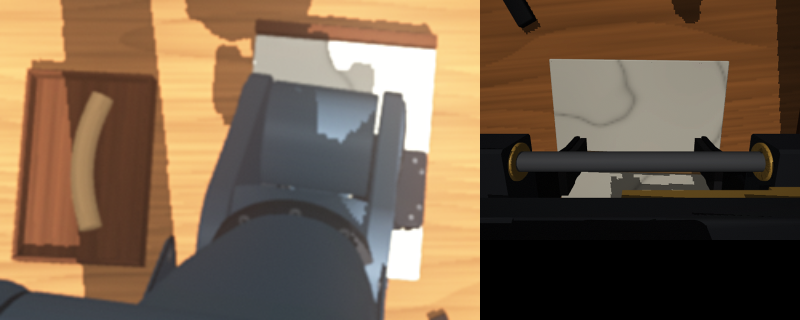

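The bowed roller lies flat inside the tray, clear of the walls. Next I'll lower behind the straight roller, with the fingers spread along its length.

jog_arm([
  [0, 0, -3],
  [0, 0, -6],
  [0, 0, -8.5],
  [0, 0, -9.6],
  [0, 0, -9.9],
  [0, 0, -9.9],
  [0.5, 0, -9.9],
  [1, -0.1, -9.9],
  [1.5, -0.1, -9.9],
  [2, -0.2, -9.9],
  [2.4, -0.2, -9.9],
], turn=[0, 0, 0, 0, 0, 0, 0, 0, 0, 0, 0], grip=[0, 0, 0, 0, 0, 0, 0, 0, 0, 0, 0])

```text
time_s: 9.78
position: [0.4896, 0.0436, 0.0266]
tcp_rot: [[-0.997, 0.082, 0.0], [0.082, 0.997, -0.0], [-0.0, -0.0, -1.0]]
force: [-0.2, -0.6, -0.3]
opening: 0.994
grasp_force: 0.0
```

jog_arm([
  [0.3, 0, 0],
  [0.6, 0, 0],
  [0.9, -0.1, 0],
  [1.2, -0.1, 0],
  [1.5, -0.1, 0],
  [1.8, -0.1, 0],
  [2.1, -0.2, 0],
  [2.4, -0.2, 0],
  [2.7, -0.2, 0],
  [3, -0.2, 0],
  [3.3, -0.3, 0],
  [3.6, -0.3, 0],
], turn=[0, 0, 0, 0, 0, 0, 0, 0, 0, 0, 0, 0], grip=[0, 0, 0, 0, 0, 0, 0, 0, 0, 0, 0, 0])

```text
time_s: 11.28
position: [0.5253, 0.0406, 0.0265]
tcp_rot: [[-0.997, 0.082, 0.0], [0.082, 0.997, -0.0], [-0.0, -0.0, -1.0]]
force: [0.0, -0.0, -0.5]
opening: 1.002
grasp_force: 0.0
```

Run:
```python
from h import *
s=read_state();print(s["position"],s["force"])
c=capture("top");d=capture("side")
cv2.imwrite("pics/m4.png",np.hstack([cv2.resize(c["color"][70:270,210:370],(320,400)),cv2.resize(d["color"][150:300,250:450],(480,360)).copy() if 0 else cv2.copyMakeBorder(cv2.resize(d["color"][150:300,250:450],(480,360)),0,40,0,0,cv2.BORDER_CONSTANT)]))
```

```text
[0.52531219 0.04061912 0.02653606] [ 0.04913973 -0.02531427 -0.51767374]
```

View pics/m4.png

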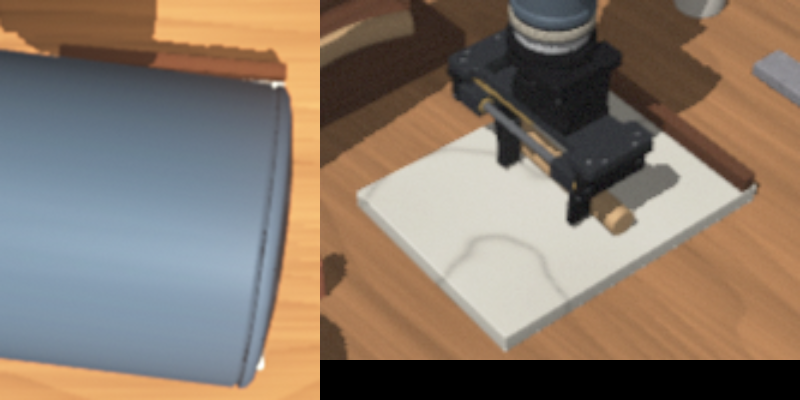

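The fingers are behind the straight roller and pushing it ahead. I'll keep going slowly.

jog_arm([
  [0.3, 0, 0],
  [0.6, 0, 0],
  [0.9, -0.1, 0],
  [1.2, -0.1, 0],
  [1.5, -0.1, 0],
  [1.8, -0.1, 0],
  [2.1, -0.2, 0],
  [2.4, -0.2, 0],
  [2.7, -0.2, 0],
  [3, -0.2, 0],
  [3.3, -0.3, 0],
  [3.6, -0.3, 0],
], turn=[0, 0, 0, 0, 0, 0, 0, 0, 0, 0, 0, 0], grip=[0, 0, 0, 0, 0, 0, 0, 0, 0, 0, 0, 0])

```text
time_s: 12.88
position: [0.5613, 0.0376, 0.0265]
tcp_rot: [[-0.997, 0.082, -0.0], [0.082, 0.997, -0.0], [0.0, -0.0, -1.0]]
force: [-0.2, 0.1, 0.8]
opening: 1.0
grasp_force: 0.0
```

jog_arm([
  [0.3, 0, 0],
  [0.6, 0, 0],
  [0.9, -0.1, 0],
  [1.2, -0.1, 0],
  [1.5, -0.1, 0],
  [1.8, -0.1, 0],
  [2.1, -0.2, 0],
  [2.4, -0.2, 0],
  [2.7, -0.2, 0],
  [3, -0.2, 0],
  [3.3, -0.3, 0],
  [3.6, -0.3, 0],
], turn=[0, 0, 0, 0, 0, 0, 0, 0, 0, 0, 0, 0], grip=[0, 0, 0, 0, 0, 0, 0, 0, 0, 0, 0, 0])

```text
time_s: 14.38
position: [0.5973, 0.0346, 0.0266]
tcp_rot: [[-0.997, 0.082, 0.0], [0.082, 0.997, -0.0], [-0.0, -0.0, -1.0]]
force: [0.4, -0.2, 0.7]
opening: 0.997
grasp_force: 0.0
```

jog_arm([
  [0.3, 0, 0],
  [0.6, 0, 0],
  [0.9, -0.1, 0],
  [1.2, -0.1, 0],
  [1.5, -0.1, 0],
  [1.8, -0.1, 0],
  [2.0, -0.2, 0],
  [2.2, -0.2, 0],
  [2.4, -0.2, 0],
  [2.6, -0.2, 0],
], turn=[0, 0, 0, 0, 0, 0, 0, 0, 0, 0], grip=[0, 0, 0, 0, 0, 0, 0, 0, 0, 0])

```text
time_s: 15.62
position: [0.6232, 0.0327, 0.0265]
tcp_rot: [[-0.997, 0.082, -0.0], [0.082, 0.997, 0.0], [0.0, 0.0, -1.0]]
force: [-0.3, -0.8, 0.5]
opening: 1.006
grasp_force: 0.0
```

Run:
```python
from h import *
s=read_state();print(s["position"],s["force"])
d=capture("side")
cv2.imwrite("pics/m5.png",cv2.resize(d["color"][150:270,290:450],(800,600),interpolation=cv2.INTER_CUBIC))
```

```text
[0.62317758 0.0326776  0.02654848] [-0.31404056 -0.79995016  0.54688051]
```

View pics/m5.png

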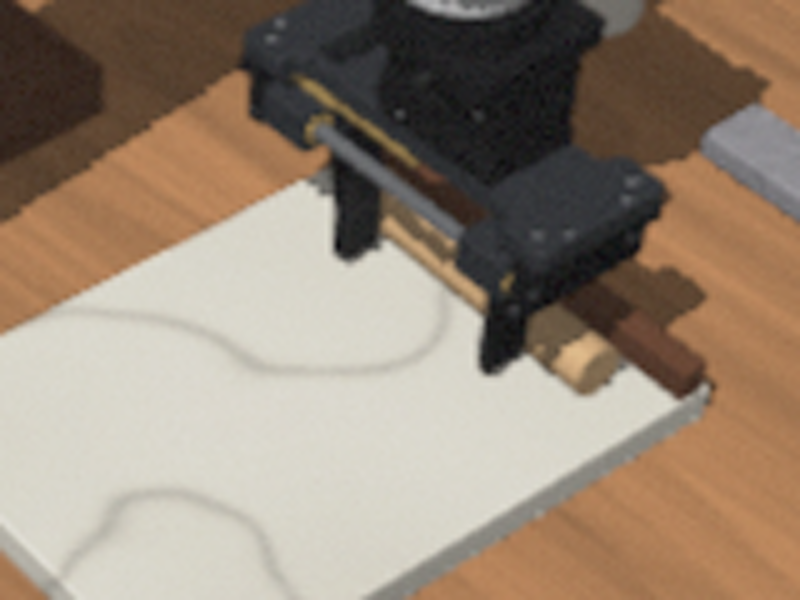

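The roller, with its near end at about (585,365), is close to the strip but not yet touching it. I'll creep on in small steps and watch the force.

jog_arm([
  [0.2, 0, 0],
  [0.4, 0, 0],
  [0.6, 0, 0],
  [0.8, -0.1, 0],
  [1.0, -0.1, 0],
  [1.2, -0.1, 0],
  [1.2, -0.1, 0],
], turn=[0, 0, 0, 0, 0, 0, 0], grip=[0, 0, 0, 0, 0, 0, 0])

```text
time_s: 16.55
position: [0.6348, 0.0317, 0.0265]
tcp_rot: [[-0.997, 0.082, -0.001], [0.082, 0.997, -0.0], [0.001, -0.0, -1.0]]
force: [-0.6, -0.8, 0.8]
opening: 0.998
grasp_force: 0.4
```

jog_arm([
  [0.1, 0, 0],
  [0.2, 0, 0],
  [0.3, 0, 0],
  [0.4, 0, 0],
  [0.4, 0, 0],
], turn=[0, 0, 0, 0, 0], grip=[0, 0, 0, 0, 0])

```text
time_s: 17.18
position: [0.6352, 0.0317, 0.0263]
tcp_rot: [[-0.997, 0.083, -0.008], [0.083, 0.997, 0.0], [0.008, -0.0, -1.0]]
force: [-7.8, -0.2, 4.8]
opening: 1.0
grasp_force: 3.9
```

Contact with the stop shows as 8 N. I'll ease back slowly, lift and clear the view.

jog_arm([
  [-0.1, 0, 0],
  [-0.2, 0, 0],
  [-0.3, 0, 0],
  [-0.4, 0, 0],
  [-0.5, 0, 0],
  [-0.8, 0, 0],
  [-1.5, 0, 0],
  [-3, 0, 0],
  [-3, 0, 2],
  [-3, 0, 6],
  [-3, 0, 11],
  [-3, 0, 15],
], turn=[0, 0, 0, 0, 0, 0, 0, 0, 0, 0, 0, 0], grip=[0, 0, 0, 0, 0, 0, 0, 0, 0, 0, 0, 0])

```text
time_s: 18.68
position: [0.6109, 0.0315, 0.1805]
tcp_rot: [[-0.997, 0.082, 0.005], [0.082, 0.997, -0.001], [-0.005, -0.0, -1.0]]
force: [0.1, -0.2, -0.2]
opening: 1.0
grasp_force: 0.0
```

jog_arm([
  [-1, -4, 0],
  [-2, -9, 0],
  [-3, -14, 0],
  [-4, -19, 0],
  [-5, -24, 0],
  [-6, -29, 0],
  [-7, -33, 0],
  [-8, -36, 0],
  [-8, -37, 0],
  [-8, -37, 0],
], turn=[0, 0, 0, 0, 0, 0, 0, 0, 0, 0], grip=[0, 0, 0, 0, 0, 0, 0, 0, 0, 0])

```text
time_s: 19.92
position: [0.5298, -0.3386, 0.1775]
tcp_rot: [[-0.997, 0.083, 0.002], [0.083, 0.997, -0.001], [-0.002, -0.001, -1.0]]
force: [0.2, -0.2, -0.4]
opening: 1.0
grasp_force: 0.0
```

Run:
```python
from h import *
s=read_state();print(s["time_s"],s["position"])
c=capture("top");d=capture("side")
cv2.imwrite("pics/m6.png",np.hstack([cv2.resize(c["color"][70:270,80:380],(480,320)),cv2.resize(d["color"][150:310,280:440],(320,320))]))
for k in rollers(c,(238,108,345,242)):
    P=np.array([ray(c,u,v,.033)[:2] for u,v in k]);r=cv2.minAreaRect((P*1000).astype(np.float32));print(np.round(r[0]),np.round(r[1]),r[2])
```

```text
19.925 [ 0.52975029 -0.33862232  0.17745214]
```

View pics/m6.png

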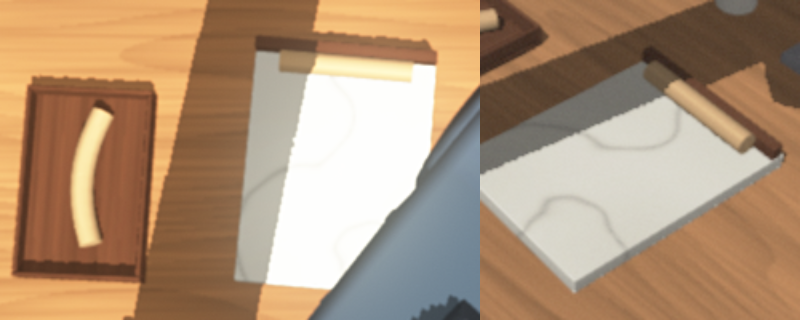

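Run:
```python
from h import *
c=capture("top");d=capture("side")
a=cv2.resize(c["color"][85:130,230:365],(800,267),interpolation=cv2.INTER_CUBIC)
b=cv2.resize(d["color"][168:240,350:440],(400,320),interpolation=cv2.INTER_CUBIC)
cv2.imwrite("pics/m7.png",np.vstack([a,cv2.copyMakeBorder(b,0,0,0,400,cv2.BORDER_CONSTANT)]))
```

```text
(no output)
```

View pics/m7.png

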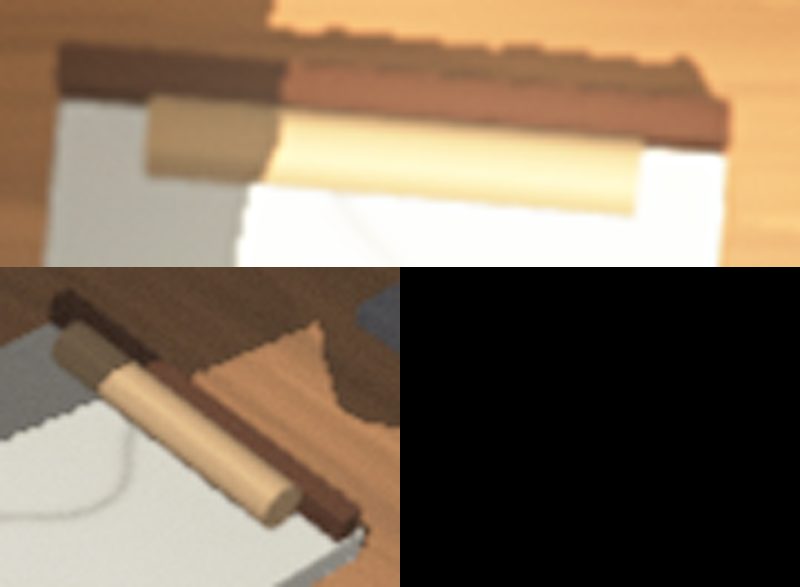

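The straight roller lies flush along the strip with no marble showing between them. The bowed one is flat in the tray, and the arm is clear of both.

```bash
python3 -c "
from rig import *
print(hand_in())"
```

```text
the job is handed in; nothing more can be done
None
```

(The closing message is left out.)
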